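Line up the slotted lock disc and push the locking bar home

ROBOT

A 6-joint arm with a two-finger parallel gripper is mounted at the origin on the work surface. World frame = base frame: x ahead of the robot, y to its left, z up, the work surface at z = 0. Lengths are in mm, angles in rad, forces in N, time in s.
With the tool pointing down it reaches from about 375 to 825 mm from the base axis. Payload 5.5 kg.
Tool frame: the origin (TCP) lies on the centre line of the jaws, within the pads' length; the fingertips stand 25 mm ahead of it and the grasp point (between the pads) lies 6 mm ahead of it; x points along the fingers, y is the direction in which the jaws open and shut, and the axes are right-handed (so a half turn about x gives the same grasp; the last joint's range is limited). The gripper opens to 85 mm and grips with 20 to 120 N. Pads are 22 mm wide; open, the fingers measure 114 mm over their backs; the gripper's body (76 mm by 85 mm) begins 54 mm behind the grasp point. The pads swing forward as they close: fully open they stand 13 mm farther back than shut.
Start: joints at [0, 0.314, -0.047, 1.21, 0, 1.571], TCP at [599.996, -0, 256.299] pointing down, gripper open.
Joint ranges: [-2.67, 2.67], [-0.69, 1.73], [-1.03, 1.25], [-2.08, 2.16], [-1.42, 1.45], [-3.14, 3.14]. Speed limits (rad/s): [2.39, 2.39, 3.01, 3.14, 3.14, 3.14].

INTERFACE

Orientations are given as a unit quaternion [w, x, y, z].
In Python, from cell import status, viewer, order, models gives the robot as it stands.
- The arm moves only by the tool apply_moves, never from a script. Its argument "series" is a list of rows, each a list of 2 entries, a list of its own where there are three numbers: the shift along the world's x, y, z in m, then the turn, a rotation vector about the world's x, y, z in rad. In form: [[[dx, dy, dz], [wx, wy, wz]], ...]. A call has 1 to 5 rows; each row shifts and turns the commanded pose from where the row before left it; what a row does not reach is not made up. A row lasts 1/12 s, in which the tool goes at most 41.7 mm and 7.16 degrees, less where a joint would pass 70% of its speed; a pose out of reach is approached as far as the arm can. A call is refused whole if a number of a shift passes 0.0417 or a number of a turn 0.125, either way. A call with a gripper value outside its range is refused whole. "grip" is the opening in per cent of the stroke, from 0 (shut) to 100 (fully open), set as the call begins (left out, the last holds). The fingers move at their own pace and stop on an object; "squeeze" is the grip in N (left out, the last holds). Time passes only in rows, so rows that do not move let the fingers close. It gives the time, the measured TCP pose, the force and the opening at its end, in the units of the state.
- status.sense(): the state, without advancing time (a new reading comes with each control period).
- viewer.grab_frame(name): name is "scene" or "side" or "wrist"; returns a dict with "pixels" (480x640x3 uint8, red, green, blue), "range_z" (480x640 float32, mm along the optical axis (not along the pixel's ray), 0 where there is no reading), "K" (3x3 intrinsics, pixels), "dist_coeffs" ([k1, k2, p1, p2, k3] as OpenCV has them; the pictures are not rectified), "world_to_cam" (4x4, takes a point from world to camera coordinates). Camera axes: x right, y down, z forward; pixel columns grow to the right and rows downward; lengths in mm; the calibration is good to about 2 mm. A picture is of the moment at which its call begins.
- order.finish_job(): hands the job in, once; it reports no verdict.
Trained networks look in a picture, given as the dict that the camera call returned (one of the last four; its "shot" number tells which), for a name from the list of things; names that differ only in an ending like _2 or _b are one class to them, and where a whole thing is asked for, a point or a joint stands for the part that bears it (a point fixed in the world has none). Each returns a list of dicts, best first, with "conf" (0 to 1); they miss things now and then, are a little off and sometimes report something else, mostly with a low value. They report only what shows in the picture. A call takes as long as a camera call. They do not tell look-alikes from the thing itself.
- models.outline_of(picture, thing): "region" (480x640 bool, what is visible of it).
- models.place_of(picture, thing): "centre" ([x, y, z] in mm, in world coordinates, good to about 4 mm: a listed point, or the origin of a listed thing).
The state is a dict: "t": time; "q": joint angles; "joint_velocities": joint speeds; "joint_efforts": joint torques, N m; "eef_pos": TCP position; "tcp_rot": TCP orientation; "contact_force": force on the tool from outside, world axes, zero at the start; "wrist_torque": the same for the moment, N m; "finger_gap": finger opening in mm.
Only numpy, scipy, OpenCV 4.12 (cv2) and the standard library are available. Lean on these libraries where they do the work, as an engineer would, in place of code of your own. Each camera call takes 0.05 s, during which the arm holds its last target. There are 200 camera calls.

TASK

Lock the phone carrier on the repair fixture: with a fingertip, push a pin of the slotted disc round until the slot is in line with the locking bar, then push the bar's upright end plate so that the bar goes through the disc and is fully home, its end plate against the guide block. The bar is only pushed, never lifted out of its bed, and the other things on the bench stay where they are.

Things in the scene. Friction and masses are not known exactly. Their poses are not given: they have to be found in the camera images.
- fixture: grey phone-repair fixture, fixed to the bench: base plate 120 mm (x) by 375 mm (y -160 to +215 mm), 10 mm thick. Origin on the disc's axis at bench level, z up. All lies along its y axis: bed rail (y +82 to +212 mm, 12 mm wide, top at 13 mm), guide, disc, keeper, then a carrier with an opened phone (26 mm high). The bar is pushed towards -y
- guide (a point): centre of the top of the aluminium guide block, 31 mm above the bench: block 50 mm wide, fixture y +42 to +82 mm, with a roofed channel 19 mm wide in which the bar slides
- keeper (a point): centre of the top of the small aluminium keeper beyond the disc, 31 mm above the bench: 50 mm wide, fixture y -42 to -56 mm, with a roofed 22 mm channel for the bar's nose
- lock_disc (a joint): turn of the slotted steel disc about the vertical (rad, positive anticlockwise seen from above). 0 or plus or minus pi: the slot lies along the fixture's y, in line with the bar. Turns freely either way up to plus or minus 6.28, stays where it is left (about 2.5 N at a pin turns it)
- disc_centre (a point): centre of the disc at the height of its top, 26 mm above the bench; its y runs along the slot, its x along the line of the two pins. Disc 72 mm across with one straight slot 20 mm wide right across it, mouths slightly flared; the bar's tapered nose centres a slot that is a few degrees off
- pin_a (a point): centre of the top of one of two equal upright pins on the disc, 8 mm thick, 26 mm from the disc's axis on the +x side of disc_centre's frame (at right angles to the slot), standing from the disc's top at 26 mm to 70 mm above the bench
- pin_b (a point): the same for the other pin, on the -x side, diametrically opposite
- bar: loose steel bar, 150 mm long (its y), 16 wide, 12 high, tapered nose at -y, upright end plate at +y (30 wide, 8 thick, from 13 to 46 mm above the bench); 0.15 to 0.31 kg, slides easily. Origin mid-length on its underside, 13 mm above the bench. Fully home, its origin is 15 mm from the disc's axis (fixture y +15 mm), end plate against the guide, nose out beyond the keeper
- bar_nose (a point): tip of the bar's nose, at half its height; at the start just before the disc, inside the guide
- bar_plate (a point): centre of the outer (+y) face of the end plate, 30 mm above the bench: the face to push. At home it is 90 mm from the disc's axis
- flux_jar: loose amber glass jar with black cap, 40 mm across, 42 mm tall, bystander; origin at the centre of its foot
- solvent_bottle: loose white bottle, 52 mm across, 125 mm tall, bystander; origin at the centre of its foot
- screwdriver: loose screwdriver lying down, 160 mm long, bystander; origin under its middle, its x runs from handle to tip
- brush: loose cleaning brush lying down, 130 mm long, bystander; origin under its middle, its x runs along it
- tweezers: loose steel tweezers lying down, 135 mm long, 6 mm high, bystander; origin under the middle, x points to the tips
- parts_tray: loose grey parts tray, 75 by 100 by 18 mm high, bystander; origin under its centre
- swab_cup: loose small steel cup, 44 mm across, 50 mm tall, bystander; origin at the centre of its foot
There are look-alikes about, which are no part of the job. Leave any green or turquoise look-alike of the bar alone.

How it is judged (in metres and radians):
On the way:
1. the disc's slot is in line with the bar (angle between the y axis of disc_centre and the y axis of fixture, either way round below 0.13 rad), for 0.2 s.
At the end, for the whole second after the job is handed in: The bar lies through the slotted disc and the keeper, its end plate within 5 mm of the guide block, the slot in line with it (within 0.13 rad), and all is at rest (y of bar in the frame of fixture between 0.01 and 0.02 m and angle between the y axis of bar and the y axis of fixture, either way round below 0.1 rad and angle between the y axis of disc_centre and the y axis of fixture, either way round below 0.13 rad and height (world z) of bar_nose between 0.012 and 0.027 m and linear speed of bar below 0.01 m/s); the robot touches nothing.
It fails at once if the bar is lifted from its bed by more than about 10 mm (height (world z) of bar above 0.024 m or height (world z) of bar_plate above 0.042 m).
It fails at once if another thing on the bench is moved more than 30 mm or lifted (distance of any of flux_jar, solvent_bottle, screwdriver, brush, tweezers, parts_tray, swab_cup from where it was at the start of the episode above 0.03 m).
It also fails if it takes over 51 s, if anything falls off the work surface, if the arm or the gripper's body presses on something with over 40 N, if the wrist force passes 120 N, or if a joint passes its speed limit or range.

## Working session

There is one attempt and no reset: what is moved stays moved. The work goes in short steps, Python scripts to look and compute and a tool call to move; the robot and the scene stay as the last step left them, time stands still between calls to the robot, and variables do not carry over. Pictures are saved under pics/ and viewed, and the job is handed in when it is done.

Besides the shell and the picture viewer there is one more tool, called by a JSON object that holds its "name" and its "arguments". apply_moves: Moves the arm, as the interface text tells. Its arguments: {"type":"object","properties":{"series":{"type":"array"},"grip":{"type":"number"},"squeeze":{"type":"number"}},"required":["series"]}

```bash
mkdir -p pics
cat > h.py <<'E'
import numpy as np, cv2
from cell import status, viewer, order, models
def grab(n,f=None):
    p=viewer.grab_frame(n)
    if f: cv2.imwrite('pics/'+f,cv2.cvtColor(np.asarray(p['pixels']),cv2.COLOR_RGB2BGR))
    return p
def toworld(p,u,v,z=None):
    """pixel -> world mm, by depth, or on plane z"""
    K=np.array(p['K'],float);T=np.linalg.inv(np.array(p['world_to_cam'],float))
    x,y=cv2.undistortPoints(np.array([[[u,v]]],float),K,np.array(p['dist_coeffs'],float))[0,0]
    d=T[:3,:3]@[x,y,1]
    if z is None: s=float(p['range_z'][int(round(v)),int(round(u))])
    else: s=(z-T[2,3])/d[2]
    return T[:3,3]+s*d
def topix(p,w):
    T=np.array(p['world_to_cam'],float)
    return cv2.projectPoints(np.array(w,float).reshape(-1,3),cv2.Rodrigues(T[:3,:3])[0],T[:3,3],np.array(p['K'],float),np.array(p['dist_coeffs'],float))[0][:,0]
E
python3 - <<'E'
from h import *
s=status.sense();print(s['t'],s['eef_pos'],s['tcp_rot'],s['finger_gap'])
for c in ('scene','side'):
    p=grab(c,c+'0.png')
    for n in ('fixture','guide','keeper','disc_centre','pin_a','bar','bar_plate','bar_nose'):
        print(c,n,[(round(r['conf'],2),np.round(r['centre'],0).tolist(),topix(p,r['centre']).round().tolist()[0]) for r in models.place_of(p,n)[:4]])
E
```

```text
0.0 [ 5.99471636e+02 -9.01464589e-04  2.55440888e+02] [-0.49958022 -0.49957485 -0.50042131  0.50042291] 85.26667936691462
scene fixture [(0.6, [518.0, 7.0, -0.0], [307.0, 236.0]), (0.37, [502.0, 127.0, 10.0], [363.0, 252.0])]
scene guide [(0.86, [510.0, 69.0, 34.0], [335.0, 232.0])]
scene keeper [(0.61, [525.0, -41.0, 35.0], [285.0, 215.0])]
scene disc_centre []
scene pin_a [(0.93, [501.0, 30.0, 70.0], [322.0, 208.0]), (0.78, [533.0, -14.0, 70.0], [293.0, 208.0])]
scene bar [(0.91, [650.0, -262.0, 1.0], [163.0, 219.0]), (0.82, [703.0, 421.0, 4.0], [459.0, 409.0]), (0.7, [503.0, 126.0, 11.0], [362.0, 251.0]), (0.6, [529.0, 357.0, 0.0], [468.0, 317.0])]
scene bar_plate [(0.96, [589.0, -219.0, 16.0], [198.0, 206.0]), (0.89, [771.0, 454.0, 12.0], [461.0, 454.0]), (0.87, [490.0, 200.0, 27.0], [400.0, 257.0]), (0.84, [598.0, 323.0, 12.0], [432.0, 330.0])]
scene bar_nose [(0.93, [627.0, 399.0, 9.0], [467.0, 365.0]), (0.89, [459.0, 386.0, 7.0], [500.0, 298.0]), (0.77, [711.0, -312.0, 5.0], [123.0, 224.0])]
side fixture [(0.9, [520.0, 11.0, 2.0], [309.0, 289.0])]
side guide [(0.9, [509.0, 65.
[... 188 characters left out ...]
.0]), (0.54, [409.0, 123.0, -3.0], [233.0, 290.0]), (0.27, [681.0, -48.0, -1.0], [381.0, 267.0])]
side pin_a [(0.69, [506.0, 31.0, 71.0], [296.0, 262.0]), (0.63, [538.0, -8.0, 71.0], [321.0, 264.0])]
side bar [(0.89, [501.0, 132.0, 12.0], [265.0, 262.0]), (0.68, [696.0, 424.0, -0.0], [256.0, 187.0]), (0.67, [649.0, -266.0, 1.0], [460.0, 329.0]), (0.63, [527.0, 354.0, -1.0], [220.0, 221.0])]
side bar_plate [(0.76, [486.0, 203.0, 32.0], [239.0, 244.0]), (0.73, [766.0, 454.0, 16.0], [269.0, 170.0]), (0.69, [593.0, 328.0, 16.0], [246.0, 209.0]), (0.61, [595.0, -216.0, 18.0], [421.0, 324.0])]
side bar_nose [(0.91, [712.0, -311.0, 6.0], [499.0, 322.0]), (0.77, [629.0, 398.0, 8.0], [242.0, 196.0])]
```

View pics/scene0.png

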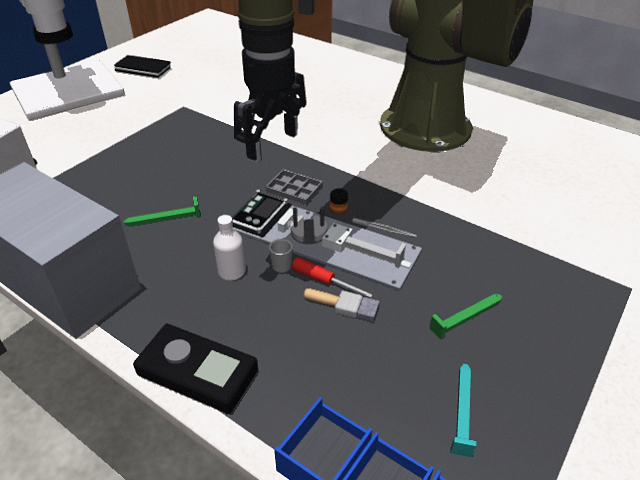

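View pics/side0.png

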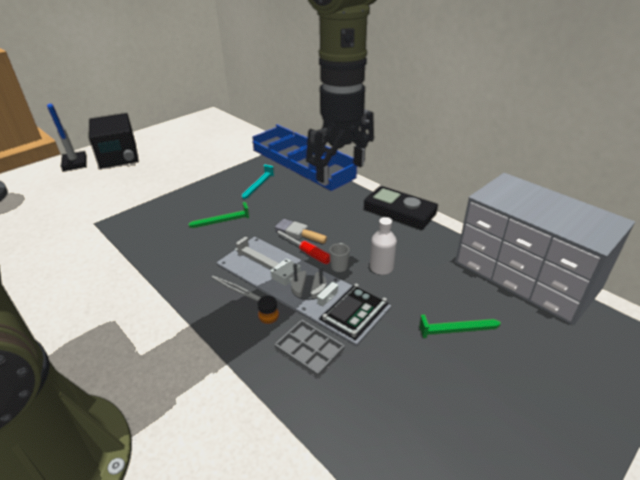

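Run:
```python
from h import *
p=grab('wrist','wrist0.png')
for n in ('guide','keeper','disc_centre','pin_a','bar','bar_plate'):
    print(n,[(round(r['conf'],2),np.round(r['centre'],0).tolist(),topix(p,r['centre']).round().tolist()[0]) for r in models.place_of(p,n)[:4]])
im=cv2.imread('pics/scene0.png')[170:300,250:440]
cv2.imwrite('pics/crop0.png',cv2.resize(im,None,fx=4,fy=4,interpolation=cv2.INTER_CUBIC))
```

```text
guide [(0.65, [506.0, 68.0, 33.0], [196.0, 108.0])]
keeper [(0.95, [522.0, -38.0, 26.0], [228.0, 237.0])]
disc_centre [(0.65, [519.0, 12.0, 26.0], [221.0, 179.0]), (0.51, [498.0, 124.0, 9.0], [189.0, 33.0])]
pin_a [(0.86, [502.0, 28.0, 72.0], [181.0, 170.0]), (0.72, [533.0, -14.0, 68.0], [230.0, 225.0])]
bar [(0.87, [651.0, -270.0, 3.0], [367.0, 434.0]), (0.67, [498.0, 124.0, 11.0], [188.0, 32.0]), (0.6, [681.0, -47.0, 3.0], [409.0, 238.0])]
bar_plate [(0.87, [588.0, -214.0, 16.0], [308.0, 400.0]), (0.43, [506.0, 71.0, 30.0], [198.0, 104.0])]
```

View pics/crop0.png

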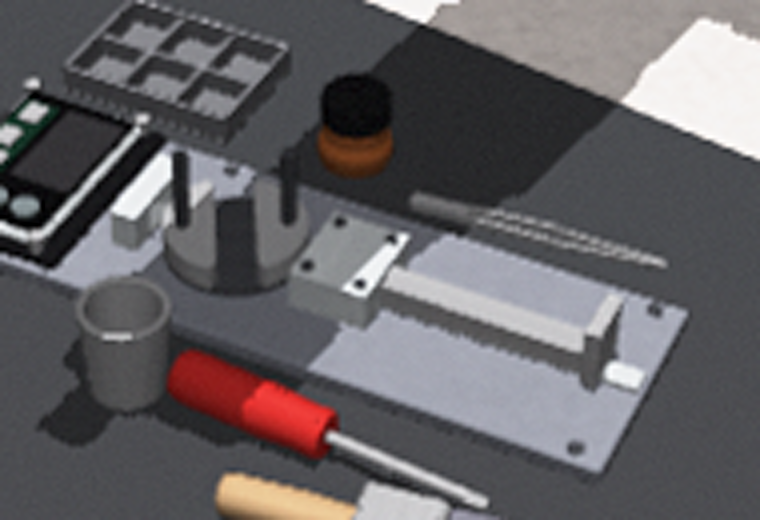

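View pics/wrist0.png

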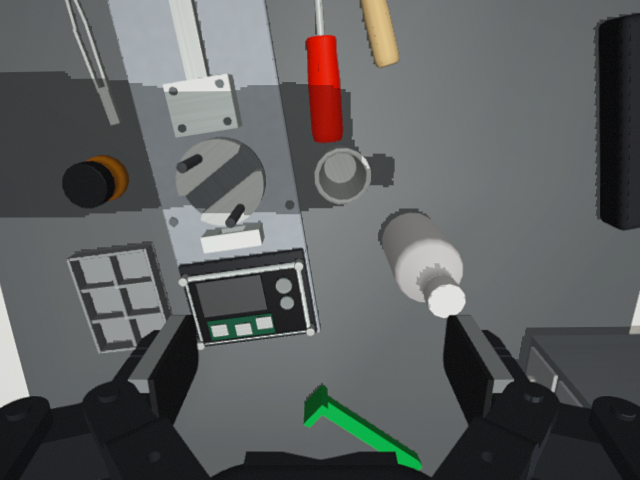

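The real bar is the steel one on the fixture's rail, at scene (362,250) with its plate at (400,250). The crop shows it coming out of the guide. The look-alikes are the green ones at (163,219) and (468,317) and the turquoise one at (463,410), and I'll leave those alone. In the wrist view the pins are at (190,163) and (236,214), and the disc is about 60° off. Next I'll shut the gripper, move over the fixture and align with its axis (about 0.13 rad).

{"name": "apply_moves", "arguments": {"series": [[[-0.02,0.025,0.0],[0,0,0.04]],[[-0.02,0.025,0.0],[0,0,0.04]],[[-0.02,0.025,0.0],[0,0,0.05]],[[-0.02,0.025,0.0],[0,0,0]],[[0,0,0],[0,0,0]]], "grip": 0, "squeeze": 40}}

```text
t: 1.67
eef_pos: [516.8, 103.2, 256.5]
tcp_rot: [0.531, 0.465, 0.533, -0.465]
contact_force: [0.3, 0.3, 0.4]
finger_gap: 25.8
```

{"name": "apply_moves", "arguments": {"series": [[[0,0,0],[0,0,0]],[[0,0,0],[0,0,0]],[[0,0,0],[0,0,0]]]}}

```text
t: 1.92
eef_pos: [520.7, 99.4, 256.4]
tcp_rot: [0.531, 0.467, 0.531, -0.467]
contact_force: [-0.0, -1.7, 0.3]
finger_gap: 0.3
```

Run:
```python
from h import *
s=status.sense();print(s['t'],s['eef_pos'],s['tcp_rot'],s['finger_gap'])
p=grab('wrist','wrist1.png')
for n in ('guide','keeper','disc_centre','pin_a','bar','bar_plate','bar_nose','fixture','solvent_bottle','flux_jar','swab_cup'):
    print(n,[(round(r['conf'],2),np.round(r['centre'],0).tolist(),topix(p,r['centre']).round().tolist()[0]) for r in models.place_of(p,n)[:4]])
```

```text
1.9167 [520.7460297   99.37177759 256.36869205] [ 0.5314172   0.46676788  0.53099798 -0.46665259] 0.2527128844767909
guide [(0.93, [508.0, 68.0, 31.0], [301.0, 229.0])]
keeper [(0.57, [411.0, 8.0, 4.0], [190.0, 268.0])]
disc_centre [(0.9, [518.0, 10.0, 27.0], [304.0, 291.0])]
pin_a [(0.58, [499.0, 29.0, 74.0], [280.0, 293.0])]
bar [(0.93, [498.0, 124.0, 12.0], [297.0, 157.0]), (0.34, [413.0, 14.0, 2.0], [193.0, 262.0])]
bar_plate [(0.78, [492.0, 201.0, 27.0], [300.0, 57.0])]
bar_nose []
fixture [(0.76, [518.0, 10.0, -0.0], [305.0, 278.0])]
solvent_bottle [(0.56, [681.0, -50.0, -1.0], [458.0, 350.0])]
flux_jar [(0.96, [415.0, 12.0, 4.0], [194.0, 266.0])]
swab_cup [(0.71, [621.0, 17.0, 2.0], [414.0, 286.0]), (0.41, [414.0, 11.0, 3.0], [194.0, 266.0])]
```

View pics/wrist1.png

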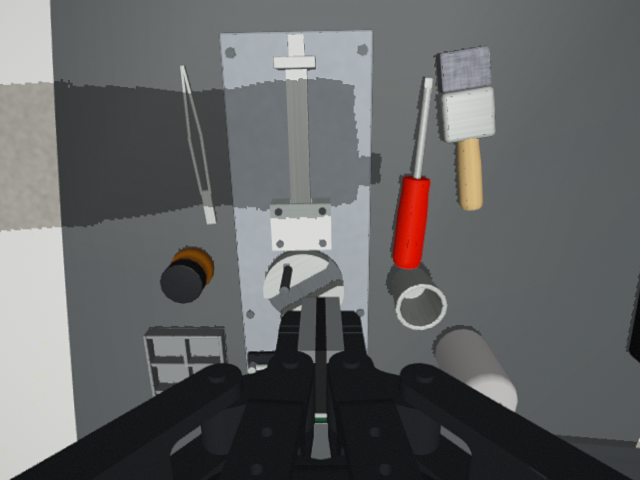

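Run:
```python
from h import *
p=grab('wrist')
L=[toworld(p,*q,10)[:2] for q in ((222,34),(239,245))]; R=[toworld(p,*q,10)[:2] for q in ((372,31),(369,245))]
for a in (L,R): d=a[0]-a[1]; print(np.round(a,1).tolist(), np.degrees(np.arctan2(d[1],d[0])))
top=(L[0]+R[0])/2; print('y=+215 end mid',top, toworld(p,297,32,10))
for q,z in (((272,204),31),((331,204),31),((272,249),31),((331,249),31),((290,266),70),((297,62),46),((275,68),46),((315,68),46)):
    print(q,toworld(p,*q,z).round(1),toworld(p,*q).round(1))
im=cv2.imread('pics/wrist1.png')
cv2.imwrite('pics/c1.png',cv2.resize(im[235:325,240:370],None,fx=6,fy=6,interpolation=cv2.INTER_CUBIC))
cv2.imwrite('pics/c2.png',cv2.resize(im[20:110,230:360],None,fx=6,fy=6,interpolation=cv2.INTER_CUBIC))
```

```text
[[428.9, 211.8], [454.6, 40.1]] 98.53839462157094
[[543.6, 228.7], [569.9, 55.2]] 98.62499133372258
y=+215 end mid [486.23106296 220.25111007] [486.30912902 220.47604527  10.        ]
(272, 204) [482.1  87.3  31. ] [481.7  86.1  26.8]
(331, 204) [529.8  93.5  31. ] [529.9  93.1  29.4]
(272, 249) [485.8  48.3  31. ] [484.2  39.8   9.1]
(331, 249) [535.2  54.7  31. ] [535.2  54.7  30.8]
(290, 266) [503.4  51.4  70. ] [502.4  33.1  27. ]
(297, 62) [490.9 197.   46. ] [490.7 197.1  43.5]
(275, 68) [475.8 191.   46. ] [475.8 191.   45.6]
(315, 68) [504.  194.6  46. ] [504.  194.7  44.2]
```

View pics/c1.png

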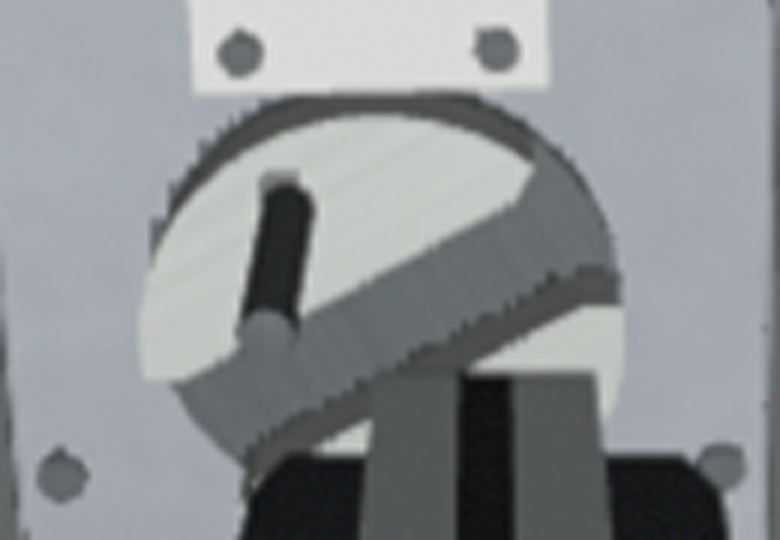

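View pics/c2.png

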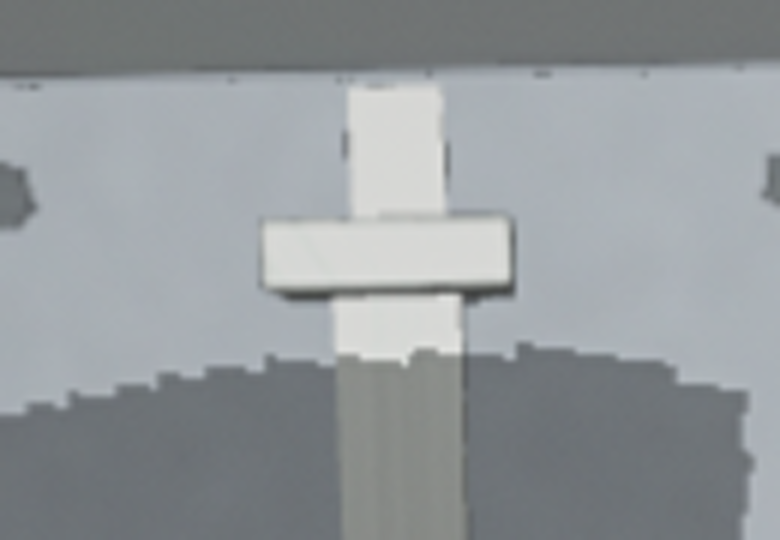

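Base-plate and guide edges put the fixture's origin near (518, 9) with its y axis at 98.6°. Pin A is at about (502, 29) and needs about +60° of turn, to reach (492, 5). I'll come down behind it and push towards -y.

{"name": "apply_moves", "arguments": {"series": [[[-0.013,-0.023,-0.03],[0,0,0.02]],[[-0.014,-0.024,-0.03],[0,0,0]],[[0,0,-0.04],[0,0,0]],[[0,0,-0.04],[0,0,0]],[[0,0,-0.026],[0,0,0]]]}}

```text
t: 2.98
eef_pos: [491.1, 52.4, 87.4]
tcp_rot: [0.535, 0.461, 0.536, -0.462]
contact_force: [-1.1, 0.5, 0.6]
finger_gap: -0.0
```

{"name": "apply_moves", "arguments": {"series": [[[0,0,-0.02],[0,0,0]],[[0,0,0],[0,0,0]],[[0,0,0],[0,0,0]],[[0,0,0],[0,0,0]]]}}

```text
t: 3.32
eef_pos: [494.0, 53.2, 71.5]
tcp_rot: [0.536, 0.462, 0.536, -0.461]
contact_force: [-0.3, -0.4, 0.3]
finger_gap: -0.1
```

Run:
```python
from h import *
s=status.sense();print(s['t'],s['eef_pos'],s['tcp_rot'],s['contact_force'])
p=grab('scene','s2.png');w=grab('wrist','w2.png')
im=cv2.imread('pics/s2.png')[130:280,250:440]
cv2.imwrite('pics/s2c.png',cv2.resize(im,None,fx=4,fy=4,interpolation=cv2.INTER_CUBIC))
```

```text
3.3167 [493.99933719  53.16392542  71.5434713 ] [ 0.53645774  0.46150002  0.53571156 -0.46069941] [-0.27556473 -0.39054824  0.25330758]
```

View pics/s2c.png

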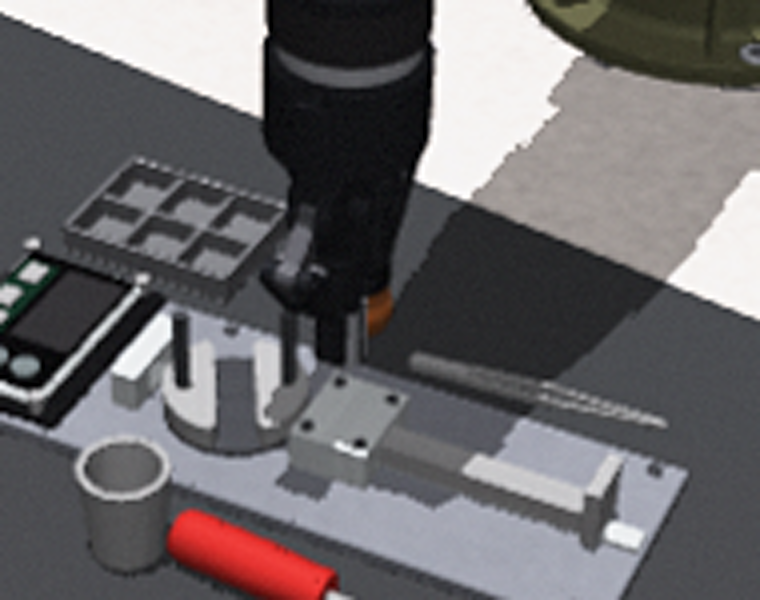

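View pics/w2.png

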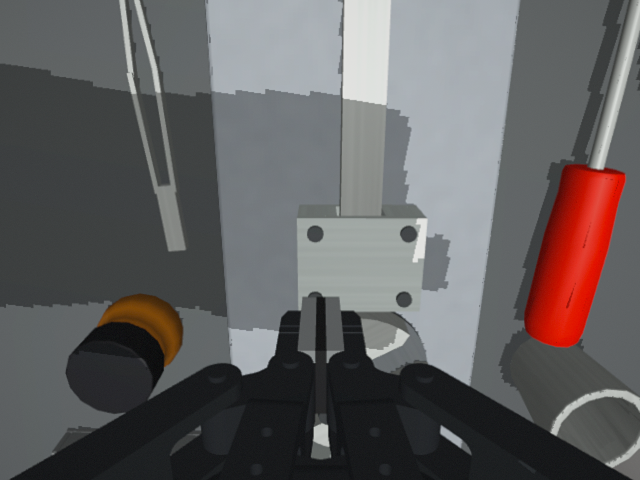

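{"name": "apply_moves", "arguments": {"series": [[[0.003,-0.008,0],[0,0,0]],[[-0.001,-0.005,0],[0,0,0]],[[-0.001,-0.005,0],[0,0,0]],[[-0.001,-0.005,0],[0,0,0]],[[-0.001,-0.005,0],[0,0,0]]]}}

```text
t: 3.83
eef_pos: [488.8, 26.7, 70.1]
tcp_rot: [0.534, 0.461, 0.539, -0.461]
contact_force: [-7.3, 7.1, 1.3]
finger_gap: 0.2
```

{"name": "apply_moves", "arguments": {"series": [[[-0.001,-0.003,0],[0,0,0]],[[0,0,0],[0,0,0]],[[0,0,0],[0,0,0]]]}}

```text
t: 4.08
eef_pos: [490.3, 21.9, 70.5]
tcp_rot: [0.535, 0.461, 0.536, -0.461]
contact_force: [-2.1, 2.7, -0.6]
finger_gap: 0.0
```

Run:
```python
from h import *
s=status.sense();print(s['t'],s['eef_pos'],s['contact_force'])
for c in ('scene','side'):
    p=grab(c,c+'3.png')
    print([(round(r['conf'],2),np.round(r['centre'],0).tolist()) for r in models.place_of(p,'pin_a')[:4]])
im=cv2.imread('pics/scene3.png')[130:280,250:440]
cv2.imwrite('pics/s3c.png',cv2.resize(im,None,fx=4,fy=4,interpolation=cv2.INTER_CUBIC))
```

```text
4.0833 [490.30599132  21.90462023  70.46642967] [-2.10570044  2.66734748 -0.59067628]
[(0.75, [544.0, 10.0, 69.0]), (0.74, [489.0, 6.0, 68.0]), (0.34, [491.0, 202.0, 29.0])]
[(0.8, [544.0, 11.0, 68.0]), (0.65, [494.0, 9.0, 73.0]), (0.63, [525.0, -40.0, 32.0])]
```

View pics/s3c.png

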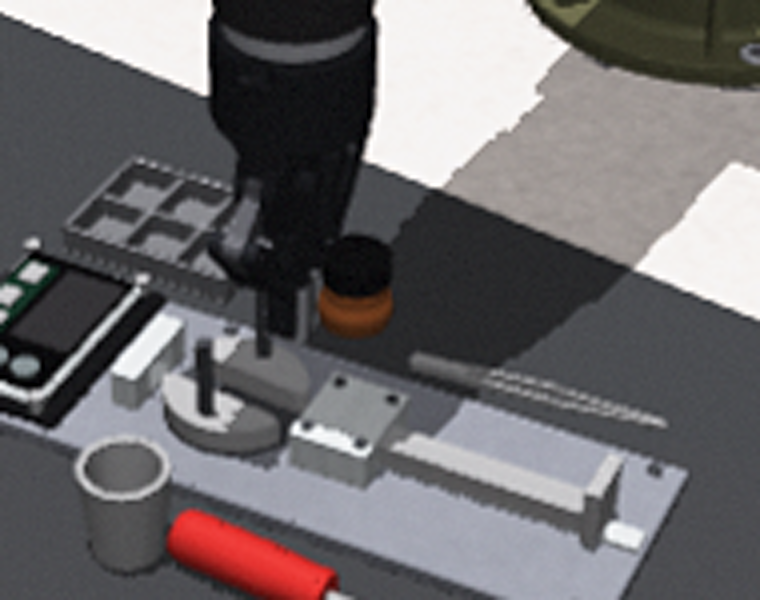

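{"name": "apply_moves", "arguments": {"series": [[[0.0,-0.002,0],[0,0,0]],[[0,0,0],[0,0,0]],[[0.0,0.015,0],[0,0,0]],[[0,0.02,0.03],[0,0,0]],[[0,0.035,0.04],[0,0,0]]]}}

```text
t: 4.7
eef_pos: [490.2, 81.1, 131.0]
tcp_rot: [0.535, 0.461, 0.535, -0.463]
contact_force: [1.9, -0.5, -0.8]
finger_gap: 0.1
```

{"name": "apply_moves", "arguments": {"series": [[[0,0.04,0.04],[0,0,0]],[[0,0.03,0.02],[0,0,0]],[[0.0,0,0],[0,0,0]],[[0,0,0],[0,0,0]]]}}

```text
t: 5.03
eef_pos: [493.0, 143.1, 182.8]
tcp_rot: [0.538, 0.462, 0.535, -0.459]
contact_force: [-0.4, -0.8, -0.4]
finger_gap: -0.3
```

Run:
```python
from h import *
s=status.sense();print(s['t'],s['eef_pos'],s['contact_force'])
for c in ('scene','side','wrist'):
    p=grab(c,c+'4.png')
    for n in ('pin_a','bar_plate','disc_centre'):print(n,[(round(r['conf'],2),np.round(r['centre'],0).tolist()) for r in models.place_of(p,n)[:4]])
im=cv2.imread('pics/scene4.png')[150:300,250:440]
cv2.imwrite('pics/s4c.png',cv2.resize(im,None,fx=4,fy=4,interpolation=cv2.INTER_CUBIC))
```

```text
5.0333 [493.03668677 143.06905118 182.78378948] [-0.3648496  -0.84019503 -0.3673317 ]
pin_a [(0.94, [492.0, 6.0, 69.0]), (0.91, [544.0, 12.0, 69.0])]
bar_plate [(0.97, [592.0, -219.0, 19.0]), (0.92, [770.0, 451.0, 15.0]), (0.87, [596.0, 322.0, 15.0]), (0.73, [526.0, -41.0, 36.0])]
disc_centre [(0.7, [524.0, 7.0, 26.0])]
pin_a [(0.98, [546.0, 11.0, 72.0]), (0.79, [494.0, 2.0, 73.0])]
bar_plate [(0.83, [592.0, -217.0, 18.0]), (0.72, [488.0, 203.0, 31.0]), (0.65, [590.0, 327.0, 16.0]), (0.4, [766.0, 458.0, 16.0])]
disc_centre [(0.92, [518.0, 10.0, 26.0])]
pin_a [(0.58, [602.0, 116.0, 3.0])]
bar_plate [(0.59, [490.0, 198.0, 31.0])]
disc_centre []
```

View pics/s4c.png

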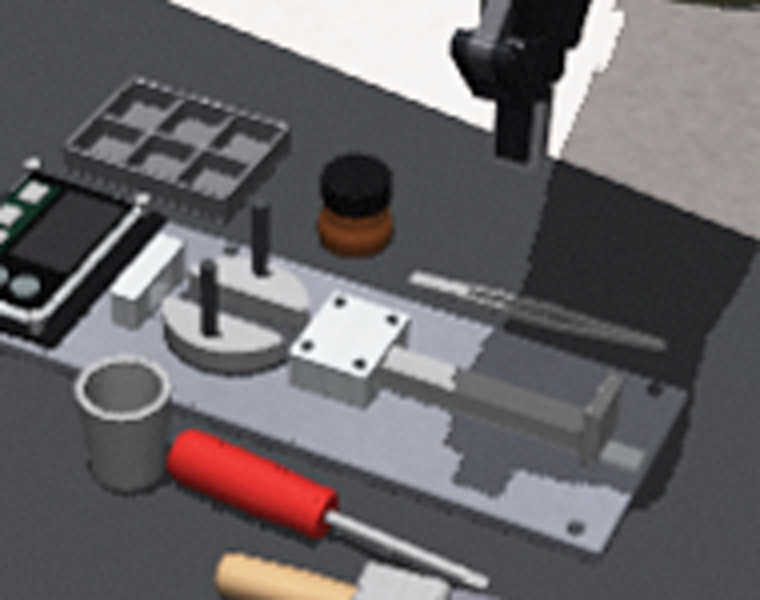

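View pics/wrist4.png

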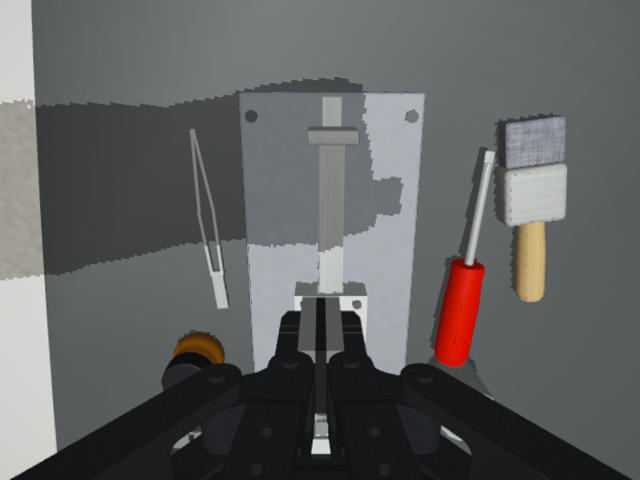

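The crop shows the slot in line with the bar: the pin line is at 6.6–9.8° and the target is 8.6°. Next I'll go behind the end plate.

{"name": "apply_moves", "arguments": {"series": [[[-0.002,0.03,0],[0,0,0]],[[-0.003,0.03,0],[0,0,0]],[[-0.003,0.03,0],[0,0,0]],[[0,0,-0.037],[0,0,0]],[[0,0,-0.04],[0,0,0]]]}}

```text
t: 6.05
eef_pos: [485.7, 235.0, 106.0]
tcp_rot: [0.538, 0.463, 0.536, -0.458]
contact_force: [0.6, -0.7, -0.1]
finger_gap: 0.1
```

{"name": "apply_moves", "arguments": {"series": [[[0,0,-0.04],[0,0,0]],[[0,0,-0.02],[0,0,0]],[[0.0,0,0],[0,0,0]],[[0,0,0],[0,0,0]]]}}

```text
t: 6.38
eef_pos: [482.1, 231.5, 43.4]
tcp_rot: [0.536, 0.46, 0.536, -0.462]
contact_force: [-0.7, -0.2, 0.3]
finger_gap: -0.1
```

Run:
```python
from h import *
s=status.sense();print(s['t'],s['eef_pos'],s['contact_force'])
for c,(a,b,l,r) in dict(scene=(170,320,300,490),side=(180,300,180,340)).items():
    p=grab(c,c+'5.png')
    cv2.imwrite(f'pics/{c}5c.png',cv2.resize(cv2.imread(f'pics/{c}5.png')[a:b,l:r],None,fx=4,fy=4,interpolation=cv2.INTER_CUBIC))
```

```text
6.3833 [482.10003715 231.48159748  43.43028136] [-0.68227305 -0.21124715  0.30504087]
```

View pics/scene5c.png

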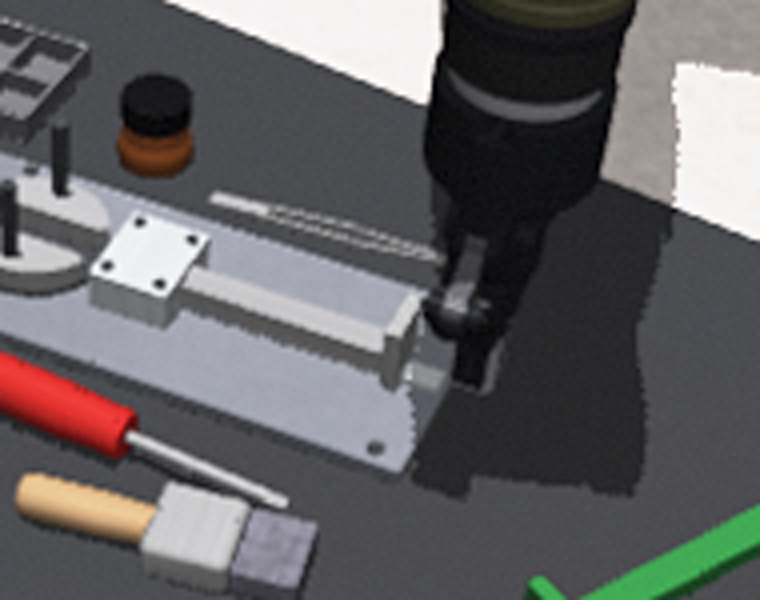

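View pics/side5c.png

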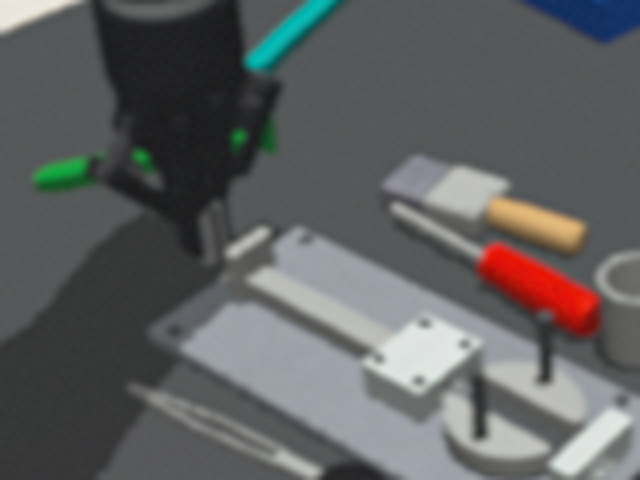

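{"name": "apply_moves", "arguments": {"series": [[[0.002,-0.01,0],[0,0,0]],[[0.002,-0.01,0],[0,0,0]],[[0.002,-0.01,0],[0,0,0]],[[0.002,-0.01,0],[0,0,0]],[[0.002,-0.01,0],[0,0,0]]]}}

```text
t: 6.9
eef_pos: [493.9, 181.1, 45.0]
tcp_rot: [0.536, 0.462, 0.536, -0.461]
contact_force: [-0.4, 2.8, 2.1]
finger_gap: -0.4
```

{"name": "apply_moves", "arguments": {"series": [[[0.0015,-0.01,0],[0,0,0]],[[0.0015,-0.01,0],[0,0,0]],[[0.0015,-0.01,0],[0,0,0]],[[0.0015,-0.01,0],[0,0,0]],[[0,0,0],[0,0,0]]]}}

```text
t: 7.32
eef_pos: [498.9, 139.4, 43.8]
tcp_rot: [0.536, 0.461, 0.535, -0.462]
contact_force: [-0.4, -0.1, -0.9]
finger_gap: 0.0
```

Run:
```python
from h import *
s=status.sense();print(s['t'],s['eef_pos'],s['contact_force'])
p=grab('scene','s6.png')
cv2.imwrite(f'pics/s6c.png',cv2.resize(cv2.imread(f'pics/s6.png')[170:300,250:440],None,fx=4,fy=4,interpolation=cv2.INTER_CUBIC))
```

```text
7.3167 [498.85830663 139.43734901  43.8197614 ] [-0.38564419 -0.07032993 -0.90925701]
```

View pics/s6c.png

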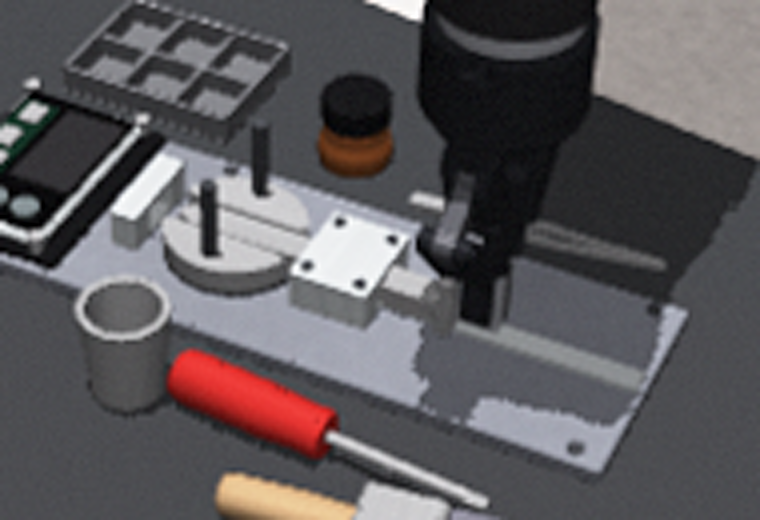

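The bar's nose is in the disc's slot. About 30 mm remain.

{"name": "apply_moves", "arguments": {"series": [[[0.001,-0.008,0],[0,0,0]],[[0.001,-0.007,0],[0,0,0]],[[0.001,-0.005,0],[0,0,0]],[[0.001,-0.003,0],[0,0,0]],[[0.0,-0.003,0],[0,0,0]]]}}

```text
t: 7.78
eef_pos: [503.1, 115.5, 44.0]
tcp_rot: [0.536, 0.461, 0.536, -0.461]
contact_force: [0.3, 0.8, -0.8]
finger_gap: 0.1
```

{"name": "apply_moves", "arguments": {"series": [[[0.0,-0.002,0],[0,0,0]],[[0.0,-0.002,0],[0,0,0]],[[0,0,0],[0,0,0]],[[0,0,0],[0,0,0]]]}}

```text
t: 8.12
eef_pos: [503.0, 111.7, 44.1]
tcp_rot: [0.536, 0.461, 0.536, -0.461]
contact_force: [0.6, 0.1, -0.2]
finger_gap: -0.1
```

Run:
```python
from h import *
s=status.sense();print(s['t'],s['eef_pos'],s['contact_force'])
p=grab('scene','s7.png')
cv2.imwrite(f'pics/s7c.png',cv2.resize(cv2.imread(f'pics/s7.png')[170:300,250:440],None,fx=4,fy=4,interpolation=cv2.INTER_CUBIC))
```

```text
8.1167 [503.00953177 111.67995436  44.13848172] [ 0.59504882  0.14220561 -0.22348453]
```

View pics/s7c.png

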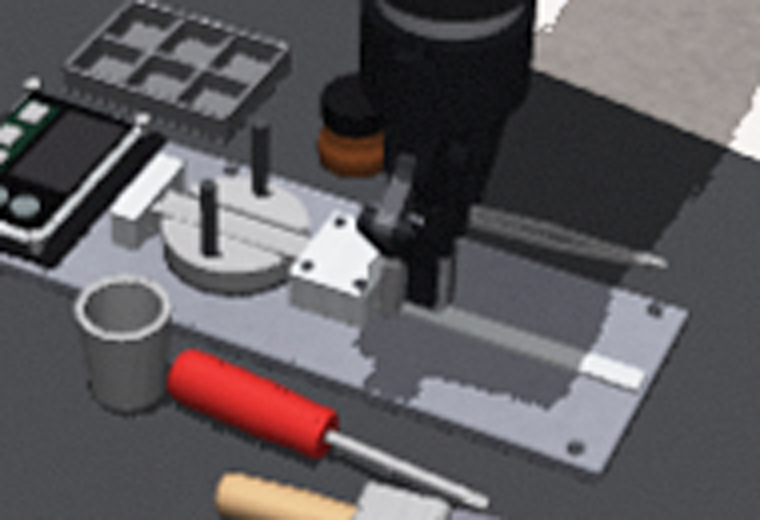

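{"name": "apply_moves", "arguments": {"series": [[[0.0,-0.002,0],[0,0,0]],[[0.001,-0.002,0],[0,0,0]],[[0,0,0],[0,0,0]],[[0,0,0],[0,0,0]]]}}

```text
t: 8.5
eef_pos: [503.8, 108.4, 44.2]
tcp_rot: [0.536, 0.461, 0.537, -0.461]
contact_force: [-1.6, 4.6, 1.5]
finger_gap: -0.2
```

{"name": "apply_moves", "arguments": {"series": [[[0.0,-0.001,0],[0,0,0]],[[0.0,-0.001,0],[0,0,0]],[[0,0,0],[0,0,0]],[[0,0,0],[0,0,0]]]}}

```text
t: 8.83
eef_pos: [503.8, 108.2, 44.2]
tcp_rot: [0.535, 0.462, 0.538, -0.459]
contact_force: [-2.1, 10.0, 0.6]
finger_gap: 0.1
```

The force now rises without the bar moving, so it has stopped against the guide. I'll back off and check.

{"name": "apply_moves", "arguments": {"series": [[[0.0,0.01,0],[0,0,0]],[[-0.002,0.03,0],[0,0,0]],[[0,0.01,0.04],[0,0,0]],[[0,0.02,0.04],[0,0,0]],[[0,0.03,0.04],[0,0,0]]]}}

```text
t: 9.25
eef_pos: [501.9, 199.0, 156.2]
tcp_rot: [0.536, 0.461, 0.535, -0.462]
contact_force: [1.0, 0.4, 0.2]
finger_gap: -0.3
```

{"name": "apply_moves", "arguments": {"series": [[[0,0,0.02],[0,0,0]],[[0,0,0],[0,0,0]],[[0,0,0],[0,0,0]]]}}

```text
t: 9.5
eef_pos: [503.1, 200.0, 175.9]
tcp_rot: [0.537, 0.462, 0.535, -0.46]
contact_force: [-0.0, -0.1, -0.3]
finger_gap: 0.2
```

Run:
```python
from h import *
s=status.sense();print(s['t'],s['eef_pos'],s['contact_force'])
for c in ('scene','side'):
    p=grab(c,c+'8.png')
    for n in ('pin_a','bar_plate','bar','bar_nose'):print(c,n,[(round(r['conf'],2),np.round(r['centre'],0).tolist()) for r in models.place_of(p,n)[:5]])
a=cv2.imread('pics/scene8.png')[170:300,240:430];b=cv2.imread('pics/side8.png')[230:360,220:410]
cv2.imwrite('pics/c8.png',cv2.resize(np.vstack([a,b]),None,fx=2.3*1.3,fy=2.3,interpolation=cv2.INTER_CUBIC))
```

```text
9.5 [503.09172993 200.00120813 175.94689067] [-0.01841923 -0.07735404 -0.28930499]
scene pin_a [(0.84, [490.0, 7.0, 68.0]), (0.73, [543.0, 14.0, 71.0])]
scene bar_plate [(0.79, [594.0, 322.0, 13.0]), (0.68, [506.0, 99.0, 28.0]), (0.6, [592.0, -219.0, 17.0]), (0.59, [597.0, 117.0, 0.0]), (0.55, [771.0, 451.0, 15.0])]
scene bar [(0.89, [702.0, 424.0, 2.0]), (0.69, [520.0, 22.0, 12.0]), (0.64, [649.0, -262.0, 1.0]), (0.63, [524.0, 354.0, 0.0]), (0.52, [526.0, -39.0, 34.0])]
scene bar_nose [(0.89, [528.0, -52.0, 17.0]), (0.89, [628.0, 395.0, 9.0]), (0.83, [708.0, -308.0, 6.0]), (0.6, [678.0, -48.0, -1.0])]
side pin_a [(0.76, [495.0, 6.0, 74.0]), (0.6, [543.0, 13.0, 68.0])]
side bar_plate [(0.97, [592.0, -218.0, 20.0]), (0.87, [501.0, 100.0, 32.0]), (0.75, [591.0, 326.0, 18.0])]
side bar [(0.81, [515.0, 24.0, 12.0]), (0.76, [695.0, 422.0, -1.0]), (0.74, [647.0, -265.0, -1.0]), (0.7, [526.0, 355.0, -1.0]), (0.7, [544.0, 16.0, 70.0])]
side bar_nose [(0.97, [713.0, -308.0, 9.0]), (0.85, [525.0, -52.0, 20.0]), (0.7, [629.0, 397.0, 9.0]), (0.59, [458.0, 383.0, 7.0])]
```

View pics/c8.png

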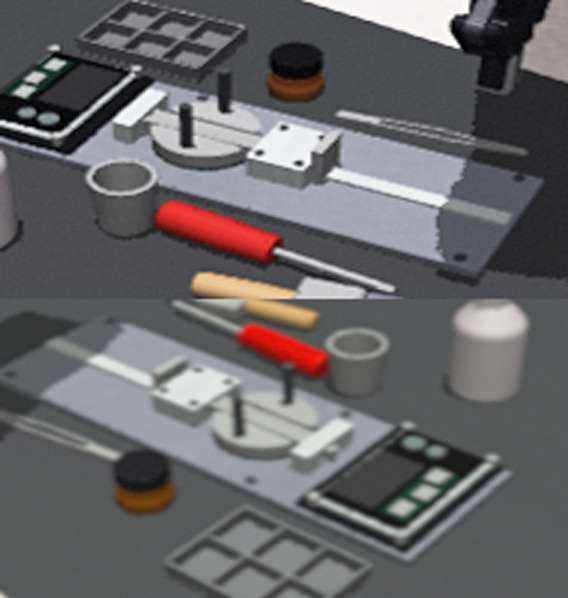

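```bash
python3 -c "
from h import *
print(order.finish_job())"
```

```text
the job is handed in; nothing more can be done
None
```

The bar is home and the job is handed in, after about 9.6 s of the 51 s allowed. No verdict is reported back.

**What I did:** With the gripper shut, I pushed pin A round about 60° anticlockwise until the slot was in line with the bar. I then pushed the steel bar's end plate along the fixture's axis until it stopped against the guide. There the force rose to about 10 N while the tip barely moved. After that I backed off and raised the arm clear.

**Last checks:**

| Check | Measured | Target |
|---|---|---|
| End plate outer face, fixture y | about 91 mm | 90 mm |
| Nose tip, fixture y | about -62 mm | -60 mm |
| Nose height | 17–20 mm | 12–27 mm |
| Pin line direction | 7.5–8.3° | 8.6° (fixture) |
| Tool force after backing off | about 0 N | no contact |

- **Bar origin:** The detector put it at about fixture y 13–15 mm, against a target of 15 mm.
- **Bystanders:** The jar, cup, tray, tweezers and screwdriver looked unmoved in the last pictures. I did not measure their positions. The brush and bottle only partly show in the last crops.
- **Failed checks:** None failed. The first push left the disc 3–5° short, and I corrected it with 2 mm more. Differences between cameras stayed within the detector's stated error of about 4 mm.

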